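# Sort the loose drive punches into the rack by length

### The job

Two drive punches, one short and one long, are lying loose on the cobbler's bench. Put them away in the low wooden rack: lay the short one in a free slot of the row with the short slots and the long one in a free slot of the row with the long slots, each down flat on the slot's floor. Either end may point either way.

Things in the scene. Friction and masses are not known exactly. Their poses are not given: they have to be found in the camera images.
- short_punch: Loose steel drive punch for leather, the shorter one: 60 mm long, about 60 to 130 g. Octagonal shank 16 mm across flats; the last 16 mm taper to a round nose 8 mm across (+x end), dark band near the other end. Lies on a flat. Origin on its axis at mid length, 8 mm above what it lies on; x along the punch. Grip across the shank at the origin from above.
- long_punch: Loose steel drive punch for leather, the longer one: 95 mm long, about 100 to 200 g. Octagonal shank 16 mm across flats; the last 16 mm taper to a round nose 8 mm across (+x end), dark band near the other end. Lies on a flat. Origin on its axis at mid length, 8 mm above what it lies on; x along the punch. Grip across the shank at the origin from above.
- short_row (a point): Short row of the low fixed light-wood rack (220 x 137 x 14 mm): point on the floor of its middle slot, 6 mm above the bench. x along the slot, y toward the next slots. Slots 82 mm long, 31 mm wide, at y = -42 (filled by a fixed punch), 0 and +42 mm (free, robot's side). Walls 7 mm thick end the slots; 11 mm wide teeth, 7 mm above the floor, part only their last 18 mm; the middle is open.
- long_row (a point): Long row of the low fixed light-wood rack (220 x 137 x 14 mm): point on the floor of its middle slot, 6 mm above the bench. x along the slot, y toward the next slots. Slots 117 mm long, 31 mm wide, at y = -42 (filled by a fixed punch), 0 and +42 mm (free, robot's side). Walls 7 mm thick end the slots; 11 mm wide teeth, 7 mm above the floor, part only their last 22 mm; the middle is open.
Not all that is in view belongs to the job. Leave any green look-alike of the short_punch alone.

How it is judged:
At the end, for the whole second after the job is handed in: The short punch lies at rest in a free slot of the short row and the long punch in a free slot of the long row: origin within 14 mm of the slot's middle along the slot and 10 mm across it, axis 4 to 12 mm above the slot floor (8 mm when lying flat), in line with the slot within 15 degrees (x of short_punch in the frame of short_row between -0.014 and 0.014 m and (y of short_punch in the frame of short_row between -0.01 and 0.01 m or y of short_punch in the frame of short_row between 0.032 and 0.052 m) and z of short_punch in the frame of short_row between 0.004 and 0.012 m and angle between the x axis of short_punch and the x axis of short_row, either way round below 0.26 rad and linear speed of each of short_punch, long_punch below 0.03 m/s and x of long_punch in the frame of long_row between -0.014 and 0.014 m and (y of long_punch in the frame of long_row between -0.01 and 0.01 m or y of long_punch in the frame of long_row between 0.032 and 0.052 m) and z of long_punch in the frame of long_row between 0.004 and 0.012 m and angle between the x axis of long_punch and the x axis of long_row, either way round below 0.26 rad); the robot touches nothing.
It also fails if it takes over 48 s, if anything falls off the work surface, if the arm or the gripper's body presses on something with over 40 N, if the wrist force passes 120 N, or if a joint passes its speed limit or range.

### The arm

A 6-joint arm with a two-finger parallel gripper is mounted at the origin on a cart in front of the work surface, level with it; the furniture and walls round the work are solid. World frame = base frame: x ahead of the robot, y to its left, z up, the work surface at z = 0. Lengths are in m, angles in rad, forces in N, time in s.
With the tool pointing down it reaches from about 0.35 to 0.8 m from the base axis. Payload 7.3 kg.
Tool frame: the origin (TCP) lies at the very end of the fingers, on their centre line; the grasp point (between the pads) lies 19 mm behind it (env.grasp_offset is the distance from the TCP to the grasp point, in m); z points along the fingers, y is the line along which they close (so a half turn about z gives the same grasp; the last joint's range is limited). The gripper opens to 85 mm and grips with 20 to 120 N. Pads are 22 mm wide; open, the fingers measure 114 mm over their backs; the gripper's body (76 mm by 85 mm) begins 54 mm behind the grasp point. The pads swing forward as they close: fully open they stand 13 mm farther back than shut.
Start: joints at [1.173, 0.342, 1.524, -0, 1.275, -0.146], TCP at [0.131, 0.508, 0.231] pointing down, gripper open.
Joint ranges: [-2.53, 2.53], [-0.77, 2.02], [0.04, 2.7], [-1, 4.14], [0.28, 2.66], [-3.11, 3.11]. Speed limits (rad/s): [2.57, 2.57, 3.14, 3.14, 3.14, 3.14].

### API

Orientations are given as a unit quaternion [x, y, z, w].
In Python, from bench import env gives the robot as it stands. Calls block until the motion is done:
- env.move_ptp(position, orientation): joint-space move of the TCP to a pose.
- env.servo_line(position, rate=0.15, orientation=None, stop_force=None): straight line of the TCP; orientation=None keeps the orientation; rate is the mean speed in m/s. With stop_force (N) it stops when the force on the tool has changed by that much, and returns True; else False.
- env.movej(angles): joint-space move.
- env.set_gripper(opening, squeeze=None): finger opening in m; squeeze is the grip in N (None keeps the last); returns when the fingers have stopped.
- env.dwell(seconds).
- env.inverse_kinematics(position, orientation): joint angles nearest the present ones, or None.
- env.state(): the state.
- env.grab_frame(name): name is "scene" or "side" or "wrist"; returns a dict with "color" (480x640x3 uint8, blue, green, red), "depth" (480x640 float32, m along the optical axis (not along the pixel's ray), 0 where there is no reading), "camera_matrix" (3x3 intrinsics, pixels), "k1" (the pictures are not rectified: a ray, as slopes to the right and down, at radius r is drawn at 1 + k1 r^2 times it, then the intrinsics apply), "R" (3x3) and "t" (3): a world point X has camera coordinates R X + t. Camera axes: x right, y down, z forward; pixel columns grow to the right and rows downward; lengths in m; the calibration is good to about 2 mm. A picture is of the moment at which its call begins.
A pose or a line that the arm cannot do raises env.MotionError and nothing moves.
- env.close_job(): hands the job in; it is judged then, once.
The state is a dict: "time": time; "joint_positions": joint angles; "joint_velocities": joint speeds; "effort": joint torques, N m; "tool_pos": TCP position; "tool_rot": TCP orientation; "force": force on the tool from outside, world axes, zero at the start; "wrist_torque": the same for the moment, N m; "finger_gap": finger opening in m; "grasp_force": force on a finger pad.
Only numpy, scipy, OpenCV 4.12 (cv2) and the standard library are available. Lean on these libraries where they do the work, as an engineer would, in place of code of your own. Each camera call takes 0.05 s, during which the arm holds its last target. There are 200 camera calls.

## Working session

There is one attempt and no reset: what is moved stays moved. The work goes in short steps, each a Python script; the robot and the scene stay as the last script left them, time stands still between calls to the robot, and variables do not carry over. Pictures are saved under pics/ and viewed, at most 10 in all, crops included, and the job is handed in when it is done.

```bash
mkdir -p pics; cat > h.py <<'E'
import numpy as np, cv2
from bench import env
def ray(f,uv):
    K=f["camera_matrix"]; uv=np.asarray(uv,float).reshape(-1,2)
    d=np.array([[ (u-K[0,2])/K[0,0],(v-K[1,2])/K[1,1]] for u,v in uv]); s=d.copy()
    for _ in range(20): s=d/(1+f["k1"]*(s**2).sum(1,keepdims=True))
    return -f["R"].T@f["t"], np.c_[s,np.ones(len(s))]@f["R"]
def onplane(f,uv,z):
    c,r=ray(f,uv); return c+r*((z-c[2])/r[:,2])[:,None]
E
python3 - <<'E'
from h import *
for n in ("scene","wrist"):
    f=env.grab_frame(n); cv2.imwrite(f"pics/{n}0.png",f["color"]); print(n,-f["R"].T@f["t"],f["R"][2],f["k1"])
    np.savez(f"{n}0.npz",**f)
print(env.state())
E
```

```text
scene [-0.07050879 -0.57340223  0.57134191] [ 0.67364749  0.41021687 -0.61475294] -0.001940192523871996
wrist [0.05721829 0.52682961 0.37363751] [ 0.28495691 -0.07489022 -0.95561028] -0.0595924525189074
{'time': 0.1, 'joint_positions': array([ 1.17301388e+00,  3.42623710e-01,  1.52487393e+00, -3.50659076e-06,
        1.27541142e+00, -1.46013708e-01]), 'joint_velocities': array([ 0.00070904, -0.00089987, -0.00273585, -0.00107821,  0.00014816,
       -0.00195952]), 'effort': array([ 1.99088383e-03, -4.34442651e+01, -2.46493542e+01, -1.95069479e-04,
        4.60477706e-03,  1.99077363e-05]), 'tool_pos': array([0.13064029, 0.50813604, 0.23072729]), 'tool_rot': array([ 1.25551620e-01,  9.92086870e-01, -6.34472827e-04, -1.75151738e-04]), 'force': array([-0.36393468, -0.25400022, -0.29235709]), 'wrist_torque': array([-0.01757809,  0.01516842,  0.00426591]), 'grasp_force': 0.0, 'finger_gap': 0.08544285903624013}
```

View pics/scene0.png

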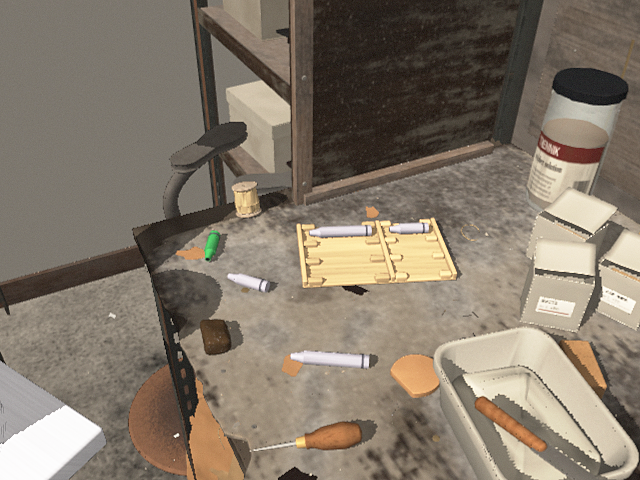

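View pics/wrist0.png

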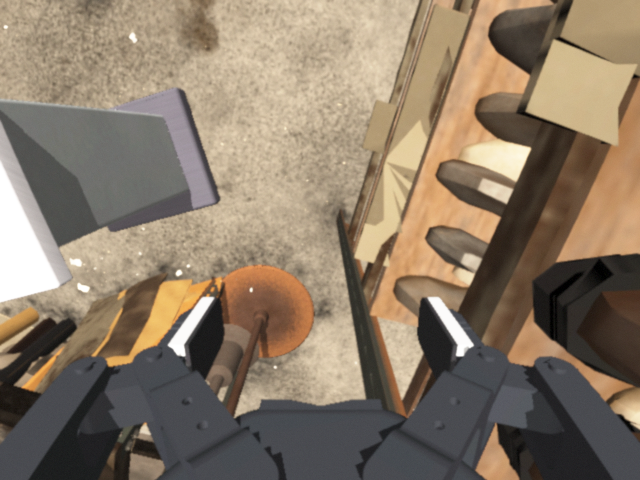

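The scene picture shows these candidates:
- A short lavender punch at about (248,283), loose.
- A long lavender punch at about (331,359), loose.
- A green look-alike at (212,245), to be left alone.
- Two lavender punches fixed in the rack at (341,231) and (409,229).

The loose lavender pair fits the description. The wrist picture shows only the area off the bench. Next I'll measure the punches and confirm in a crop.

```bash
python3 - <<'E'
from h import *
f=dict(np.load("scene0.npz")); im=f["color"]
hsv=cv2.cvtColor(im,cv2.COLOR_BGR2HSV)
b,g,r=[im[...,i].astype(int) for i in range(3)]
m=((b-g>10)&(b>120)).astype(np.uint8)*255
m=cv2.morphologyEx(m,cv2.MORPH_CLOSE,np.ones((5,5)))
cs,_=cv2.findContours(m,0,2)
vis=cv2.resize(im[190:400,170:490],None,fx=2.5,fy=2.5,interpolation=cv2.INTER_CUBIC)
for c in cs:
    if cv2.contourArea(c)<100: continue
    (cx,cy),wh,a=cv2.minAreaRect(c); bx=cv2.boxPoints(((cx,cy),wh,a))
    P=onplane(f,bx,0.010); P=P[np.argsort(np.linalg.norm(P-P[0],axis=1))]
    ax=P[2]-P[0]; print((cx,cy),wh,"centre",P.mean(0).round(4),"yaw",np.degrees(np.arctan2(ax[1],ax[0])).round(1),"len",np.linalg.norm(ax).round(3))
q=[(297,226),(303,287),(456,278),(433,219)]
print("rack corners",onplane(f,q,0.014).round(3))
print("green",onplane(f,[(212,245)],.01).round(3), "edge",onplane(f,[(135,232),(190,470),(305,200),(515,145)],0).round(3))
print("depth pts: jar,box,tray,white box,spool")
for u,v in [(590,85),(575,205),(565,250),(440,360),(50,400),(245,188),(160,300),(178,360),(215,325)]:
    z=f["depth"][v,u]; c,rr=ray(f,[(u,v)]); print((u,v),(c+rr[0]*z).round(3))
cv2.imwrite("pics/crop.png",vis)
E
```

```text
rack corners [[ 0.562 -0.142  0.014]
 [ 0.449 -0.228  0.014]
 [ 0.582 -0.396  0.014]
 [ 0.696 -0.311  0.014]]
green [[ 0.456 -0.06   0.01 ]] edge [[ 0.426  0.07   0.   ]
 [ 0.163 -0.278  0.   ]
 [ 0.646 -0.101  0.   ]
 [ 1.035 -0.336  0.   ]]
depth pts: jar,box,tray,white box,spool
(590, 85) [ 0.855 -0.459  0.217]
(575, 205) [ 0.743 -0.501  0.085]
(565, 250) [ 0.618 -0.517  0.093]
(440, 360) [ 0.38  -0.452  0.069]
(50, 400) [ 0.144 -0.083 -0.002]
(245, 188) [ 0.562 -0.043  0.048]
(160, 300) [ 0.426  0.043 -0.13 ]
(178, 360) [ 0.463  0.072 -0.332]
(215, 325) [ 0.325 -0.178  0.018]
```

View pics/crop.png

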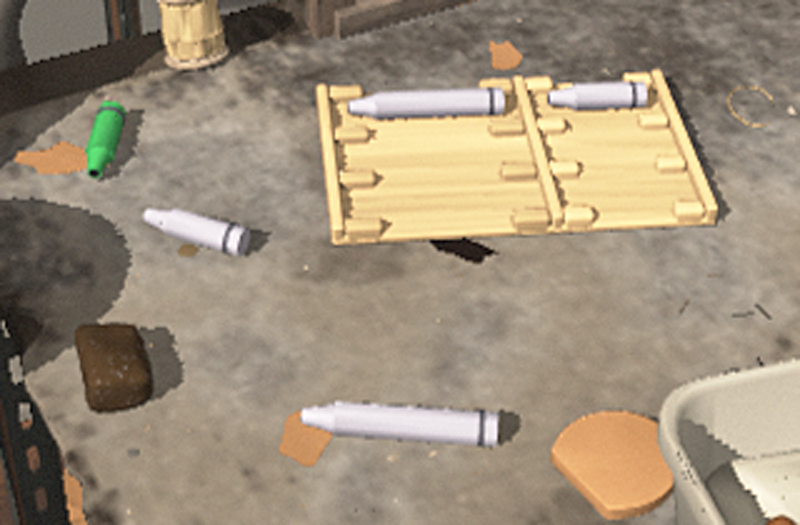

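The crop confirms it: the short punch runs from its nose at (228,276) to its tail at (269,286), and the long one from (291,356) to (369,361). Both are lavender, and the green one is separate. The rack's free slots are empty. Next I'll refine the punch axes and check how clear the transit path is.

```bash
python3 - <<'E'
from h import *
f=dict(np.load("scene0.npz"))
for n,q in (("short",[(228,276),(268.8,286.5)]),("long",[(291,356.5),(369,361.5)]),("fixL",[(310,232),(371.5,230.5)]),("fixS",[(390,229.5),(428.5,228.5)])):
    P=onplane(f,q,0.008 if n in("short","long") else .014); d=P[1]-P[0]
    print(n,P.mean(0).round(4),np.linalg.norm(d).round(4),np.degrees(np.arctan2(d[1],d[0])).round(1))
def cloud(f):
    v,u=np.mgrid[0:480:4,0:640:4]; u=u.ravel();v=v.ravel(); z=f["depth"][v,u]
    c,r=ray(f,np.c_[u,v]); P=c+r*z[:,None]; return P[z>0]
s=env.grab_frame("side"); np.savez("side0.npz",**s); cv2.imwrite("pics/side0.png",s["color"])
P=np.r_[cloud(f),cloud(s)]
P=P[(P[:,2]>.04)&(np.hypot(P[:,0],P[:,1])<1)&(np.hypot(P[:,0],P[:,1])>.2)]
H={}
for p in P:
    k=(int(np.degrees(np.arctan2(p[1],p[0]))//10*10),round(np.hypot(p[0],p[1])//.1*.1,1)); H[k]=max(H.get(k,0),p[2])
for k in sorted(H): print(k,round(H[k],2),end="; ")
E
```

```text
short [ 0.4228 -0.1537  0.008 ] 0.0623 -77.5
long [ 0.3634 -0.3236  0.008 ] 0.0947 -61.8
fixL [ 0.5873 -0.2056  0.014 ] 0.0946 -54.2
fixS [ 0.6507 -0.2909  0.014 ] 0.0602 -54.0
(-80, np.float64(0.9)) 0.11; (-70, np.float64(0.6)) 0.09; (-70, np.float64(0.7)) 0.09; (-70, np.float64(0.9)) 0.05; (-60, np.float64(0.5)) 0.07; (-60, np.float64(0.6)) 0.08; (-60, np.float64(0.7)) 0.07; (-60, np.float64(0.8)) 0.09; (-60, np.float64(0.9)) 0.18; (-50, np.float64(0.5)) 0.07; (-50, np.float64(0.6)) 0.07; (-50, np.float64(0.7)) 0.09; (-50, np.float64(0.8)) 0.11; (-50, np.float64(0.9)) 0.17; (-40, np.float64(0.7)) 0.1; (-40, np.float64(0.8)) 0.1; (-40, np.float64(0.9)) 0.22; (-30, np.float64(0.9)) 0.22; (-20, np.float64(0.7)) 0.4; (-20, np.float64(0.8)) 0.4; (-20, np.float64(0.9)) 0.39; (-10, np.float64(0.5)) 0.05; (-10, np.float64(0.6)) 0.44; (-10, np.float64(0.7)) 0.4; (-10, np.float64(0.8)) 0.08; (-10, np.float64(0.9)) 0.11; (0, np.float64(0.7)) 0.41; (0, np.float64(0.8)) 0.38; (0, np.float64(0.9)) 0.08; (10, np.float64(0.9)) 0.08;
```

View pics/side0.png

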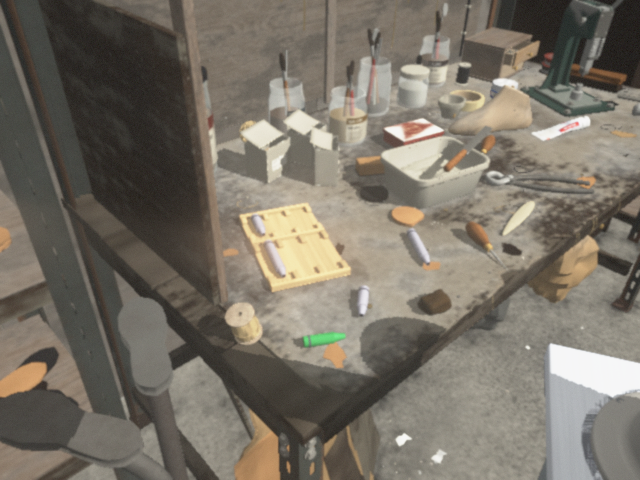

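The side view shows the rack at about (290,245), the short punch at (363,299), the long one at (419,246), and a tall panel ending near (220,300), which is about x 0.65, y -0.1. The path over the bench at low radius is free. I'll move to hover over the short punch and look from there.

```bash
cat >> h.py <<'E'
from scipy.spatial.transform import Rotation as Ro
def quat(deg):
    c,s=np.cos(np.radians(deg)),np.sin(np.radians(deg))
    return Ro.from_matrix(np.array([[c,s,0],[s,-c,0],[0,0,-1.]])).as_quat()
def punches(f,z,minA=800):
    im=f["color"].astype(int); b,g,r=im[...,0],im[...,1],im[...,2]
    m=((b-g>6)&(b-r>3)&(b>110)).astype(np.uint8)*255; m=cv2.morphologyEx(m,cv2.MORPH_CLOSE,np.ones((9,9)))
    out=[]
    for c in cv2.findContours(m,0,2)[0]:
        if cv2.contourArea(c)<minA: continue
        P=onplane(f,c.reshape(-1,2),z)[:,:2].astype(np.float32)
        ce,wh,a=cv2.minAreaRect(P)
        if wh[0]<wh[1]: a+=90; wh=wh[::-1]
        out.append((np.round(ce,4),np.round(wh,4),round((a+180)%180,1),np.round(c.reshape(-1,2).mean(0))))
    return out
E
python3 - <<'E'
from h import *
env.move_ptp([0.42,-0.155,0.2],quat(102.5))
f=env.grab_frame("wrist"); np.savez("w1.npz",**f); cv2.imwrite("pics/w1.png",f["color"])
for p in punches(f,.010): print(p)
s=env.state(); print(s["time"],s["tool_pos"],s["joint_positions"])
E
```

```text
2.7667 [ 0.42022413 -0.15441703  0.20001914] [-5.23715519e-01  2.32010504e-01  1.77341912e+00  1.21306456e-04
  1.13614684e+00 -7.43126153e-01]
```

View pics/w1.png

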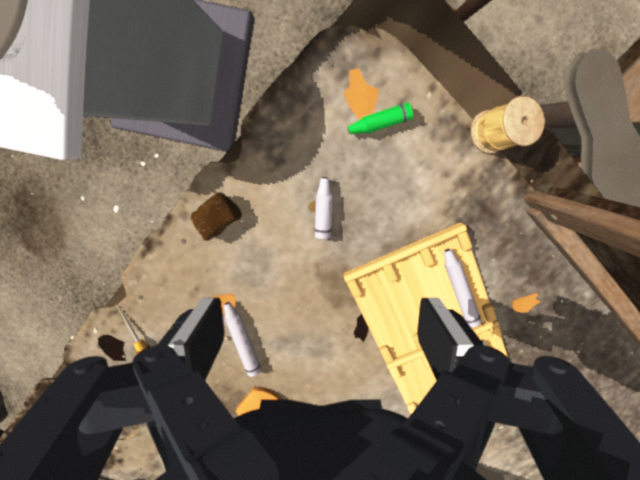

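The wrist view shows:
- The short punch from nose (324,179) to tail (323,238).
- The long punch from (228,304) to (252,374).
- The rack's near end from (346,276) to (467,227), and the fixed long punch from (447,250) to (473,326).

I'll take positions from these and compare with the scene camera.

```bash
python3 - <<'E'
from h import *
f=dict(np.load("w1.npz"))
im=f["color"]; print([im[p].tolist() for p in ((208,324),(340,240),(290,460),(208,345))])
for n,q,z in (("short",[(324,178.5),(323,239)],.008),("long",[(228,303.5),(252.5,374.5)],.008),("fixL",[(447,250),(473,326)],.014),("rackedge",[(346,276),(467,227)],.014),("rackside",[(346,276),(411,412)],.014),("tcp",[(320,300)],0)):
    P=onplane(f,q,z); d=P[-1]-P[0]
    print(n,P.round(4).tolist(),P.mean(0).round(4),np.linalg.norm(d).round(4),np.degrees(np.arctan2(d[1],d[0])).round(1))
E
```

```text
[[236, 233, 241], [228, 225, 234], [243, 240, 247], [126, 147, 165]]
short [[0.4158, -0.1209, 0.008], [0.4286, -0.1822, 0.008]] [ 0.4222 -0.1515  0.008 ] 0.0626 -78.2
long [[0.3418, -0.2787, 0.008], [0.3832, -0.3677, 0.008]] [ 0.3625 -0.3232  0.008 ] 0.0982 -65.0
fixL [[0.557, -0.164, 0.014], [0.6167, -0.2441, 0.014]] [ 0.5869 -0.2041  0.014 ] 0.0999 -53.3
rackedge [[0.461, -0.2152, 0.014], [0.5693, -0.1358, 0.014]] [ 0.5151 -0.1755  0.014 ] 0.1343 36.2
rackside [[0.461, -0.2152, 0.014], [0.5849, -0.3769, 0.014]] [ 0.523  -0.2961  0.014 ] 0.2038 -52.5
tcp [[0.4418, -0.2559, 0.0]] [ 0.4418 -0.2559  0.    ] 0.0 0.0
```

Both views agree within 2 mm. I'll grasp the short punch and carry it above its slot.

```bash
cat >> h.py <<'E'
def pick(xy,a):
    q=quat(a); env.set_gripper(0.05,30)
    env.move_ptp([*xy,0.08],q)
    hit=env.servo_line([*xy,0.004],0.1,stop_force=10)
    env.set_gripper(0.0,50); s=env.state(); z=s["tool_pos"][2]
    print("pick hit",hit,"z",z.round(4),"gap",s["finger_gap"],"F",s["grasp_force"],s["time"])
    env.servo_line([*xy,0.10],0.15); s=env.state(); print("lifted gap",s["finger_gap"],s["force"].round(2))
    return z
def place(xy,a,z):
    env.servo_line([*xy,z+0.03],0.12)
    hit=env.servo_line([*xy,z+0.006],0.03,stop_force=6)
    s=env.state(); print("place hit",hit,s["tool_pos"].round(4),s["force"].round(1))
    env.set_gripper(0.034); env.servo_line([*xy,0.12],0.12); print(env.state()["time"])
E
python3 - <<'E'
from h import *
z=pick([0.4225,-0.1525],102); np.save("z.npy",z)
env.move_ptp([0.584,-0.340,0.11],quat(127))
f=env.grab_frame("wrist"); cv2.imwrite("pics/w2.png",f["color"]); np.savez("w2.npz",**f)
s=env.state(); print(s["time"],s["finger_gap"],s["tool_pos"])
E
```

```text
pick hit False z 0.0047 gap 0.014067512615130283 F 49.25399894826114 5.075
lifted gap 0.01403024050928076 [-0.76 -0.07 -0.62]
6.8917 0.014292216052443593 [ 0.58332299 -0.33870608  0.10932856]
```

View pics/w2.png

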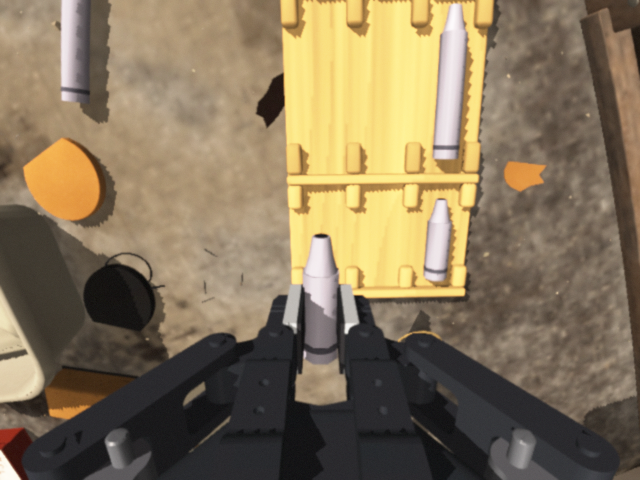

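The punch is held straight, with its nose at (321,237) and tail at (321,358). The target slot lies between the teeth columns at x≈297 and x≈353, with walls at rows 182 and 293. I'll check the slot centre from this view.

```bash
python3 - <<'E'
from h import *
f=dict(np.load("w2.npz"))
P=onplane(f,[(325,181),(325.5,293)],.0135); d=P[1]-P[0]
print("wall centres",P.round(4).tolist(),P.mean(0).round(4),np.linalg.norm(d),np.degrees(np.arctan2(d[1],d[0])))
P=onplane(f,[(288,180),(480,178),(297,293),(466,292)],.014); print(P.round(4).tolist(),np.linalg.norm(P[1]-P[0]),np.linalg.norm(P[3]-P[2]))
T=onplane(f,[(352,195),(352,278),(297,195),(298,276)],.013); print("teeth mid",T.mean(0).round(4))
P=onplane(f,[(440,200),(435,279)],.014);print("fixS",P.mean(0).round(4),np.linalg.norm(P[1]-P[0]))
zt=env.state()["tool_pos"][2]
P=onplane(f,[(321,237),(321,358)],zt+.004); print("held",P.mean(0).round(4),np.linalg.norm(P[1]-P[0]))
E
```

```text
wall centres [[0.5585, -0.3018, 0.0135], [0.6114, -0.3708, 0.0135]] [ 0.585  -0.3363  0.0135] 0.0868762000740187 -52.55584910264662
[[0.5373, -0.3169, 0.014], [0.645, -0.2333, 0.014], [0.5935, -0.384, 0.014], [0.6994, -0.3038, 0.014]] 0.1362884992050681 0.13285873168496987
teeth mid [ 0.5837 -0.3352  0.013 ]
fixS [ 0.6523 -0.2865  0.014 ] 0.06179078995135709
held [ 0.5814 -0.3371  0.1133] 0.06155058263786927
```

```bash
python3 - <<'E'
from h import *
place([0.586,-0.3378],127,float(np.load("z.npy")))
env.move_ptp([0.47,-0.30,0.16],quat(118))
f=env.grab_frame("wrist"); g=env.grab_frame("scene"); np.savez("w3.npz",**f)
w=f["color"]; s=cv2.resize(g["color"][195:395,240:480],None,fx=2,fy=2)
cv2.imwrite("pics/w3.png",np.hstack([cv2.resize(w,(400,300)),cv2.resize(s,(360,300))]))
z=pick([0.363,-0.3235],117); np.save("z.npy",z)
env.move_ptp([0.520,-0.253,0.11],quat(127))
f=env.grab_frame("wrist"); cv2.imwrite("pics/w4.png",f["color"]); np.savez("w4.npz",**f); print(env.state()["tool_pos"],env.state()["time"])
E
```

```text
place hit True [ 0.5856 -0.3375  0.0107] [-0.3 -0.3  4.4]
9.825
pick hit False z 0.0047 gap 0.014308525580956842 F 49.77903236984275 12.7167
lifted gap 0.014018796262347082 [-0.05  0.5  -1.4 ]
[ 0.51902745 -0.25295494  0.10891927] 14.2833
```

View pics/w3.png

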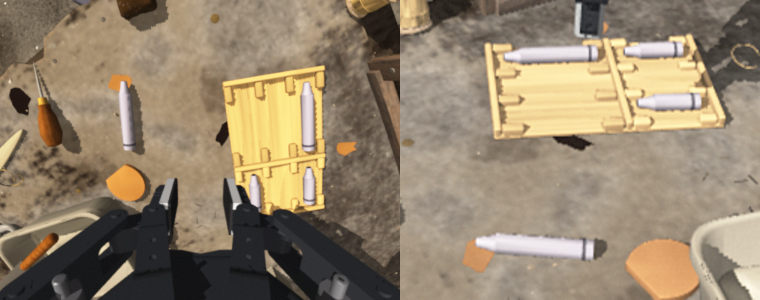

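View pics/w4.png

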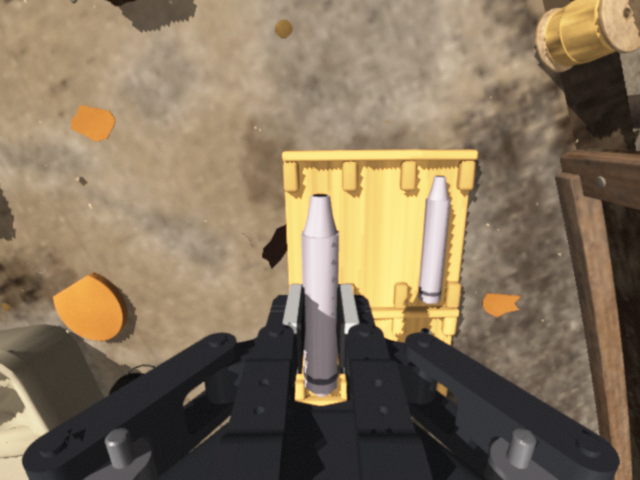

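The short punch lies in its slot (about (255,195) and (670,101) in the montage). The long punch is held straight, and its slot lies between the teeth at (291,176) and (350,176), with the end wall at row 156.

```bash
python3 - <<'E'
from h import *
f=dict(np.load("w4.npz")); u=np.array([.602,-.799])
print("slot",(onplane(f,[(321,156)],.0135)[0,:2]+.062*u).round(4))
zt=env.state()["tool_pos"]
P=onplane(f,[(320,196),(321,393)],zt[2]+.004); print("held",P.mean(0).round(4),np.linalg.norm(P[1]-P[0]),zt)
E
```

```text
slot [ 0.5194 -0.2529]
held [ 0.5187 -0.2522  0.1129] 0.1008195037484616 [ 0.51902745 -0.25295494  0.10891927]
```

```bash
python3 - <<'E'
from h import *
place([0.5208,-0.2532],127,float(np.load("z.npy")))
env.move_ptp([0.46,-0.22,0.22],quat(120))
g=env.grab_frame("scene"); f=env.grab_frame("wrist"); np.savez("s5.npz",**g); np.savez("w5.npz",**f)
cv2.imwrite("pics/s5.png",np.hstack([cv2.resize(g["color"][200:300,280:470],(570,300)),cv2.resize(f["color"],(230,300))]))
print(env.state()["time"])
E
```

```text
place hit True [ 0.5205 -0.253   0.0107] [-0.6  0.6  5.3]
17.225
17.8833
```

View pics/s5.png

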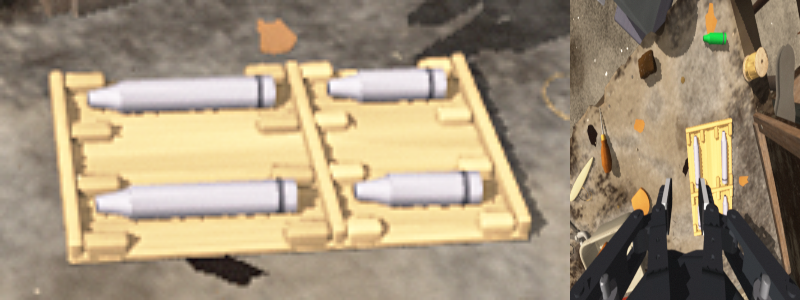

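Both punches lie between their teeth: the long one from (96,205) to (298,197) and the short one from (355,192) to (483,187) in the crop. One quick number check before I hand in.

```bash
python3 - <<'E'
from h import *
f=dict(np.load("s5.npz")); u=np.array([.602,-.799]);n=np.array([-.799,-.602])
C=lambda q:[(280+x/3,200+y/3) for x,y in q]
for name,a,b in (("L",[(88,98),(276,92)],[(96,205),(298,197)]),("S",[(328,88),(447,84)],[(355,192),(483,187)])):
    A=onplane(f,C(a),.014)[:,:2];B=onplane(f,C(b),.014)[:,:2];d=B.mean(0)-A.mean(0);v=B[1]-B[0]
    print(name,"along",(d@u).round(4),"across",(d@n).round(4),"yaw",np.degrees(np.arctan2(v[1],v[0])))
w=onplane(f,C([(62,165),(316,165),(500,160)]),.0135)[:,:2]; print("walls along u",(w@u).round(4),"placed L,S",[(onplane(f,C(q),.014)[:,:2].mean(0)@u).round(4) for q in ([(96,205),(298,197)],[(355,192),(483,187)])])
E
```

```text
L along -0.002 across 0.0843 yaw -53.15032184104122
S along -0.0014 across 0.0838 yaw -53.18919255695012
walls along u [0.4531 0.5766 0.6676] placed L,S [np.float64(0.5156), np.float64(0.6229)]
```

Both punches are 84 mm across from the fixed ones (two slot pitches) and within about 2 mm of the slot's middle along the slot.

```bash
python3 -c "
from bench import env
print(env.close_job())"
```

```text
the job is handed in; nothing more can be done
None
```

Both punches are lying flat in the robot-side free slots of their own rows, each within about 2 mm of the slot's middle, and the job is handed in after about 18 s; the hand-in call gave no verdict.

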